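# Find the heavy side of a sealed module by its crank and hold it down

## Task

The sealed round power module in the turnover holder has its heavy transformer potted against one side, and nothing outside shows which. Take the crank's handle and wind it round, at least over to the opposite side of its circle, feeling from the effort where the heavy side is; then bring the heavy side to the bottom and finish while still gripping the handle, holding it still there. Leave the solder spool, the tip-cleaning tin and the screwdriver where they are.

Things in the scene. Friction and masses are not known exactly. Their poses are not given: they have to be found in the camera images.
- holder: Aluminium turnover holder, fixed to the bench: base plate 150 x 110 x 12 mm, two uprights 30 mm wide and 137 mm tall, between them the grey ribbed module, a closed drum 80 mm across. Origin on the bench surface, straight below the axle line, which is level along the holder's x axis. The crank is at its +x end (away from the robot); drum and uprights all lie at x below 33 mm.
- axle (a point): Point on the axle line, 125 mm above the bench and 95 mm along x from the holder's origin: centre of the circle, 30 mm in radius, on which the handle's middle goes round. It is fixed to the holder (same axes). The crank's arm lies 25 to 33 mm behind it (towards -x); around it there is free space but for the handle.
- handle (a point): Middle of the crank's handle: a black sleeve 14 mm in diameter, 46 mm long, level and parallel to the axle (its x axis), 30 mm from the axle line. The sleeve spins freely on its pin, so it can be carried round the circle by a gripper that keeps pointing down. The point turns with the crank: its z axis points from the axle to the handle.
- crank (a joint): Angle of crank and drum, which turn together, without stops: 0 with the handle straight above the axle; growing, the handle goes from the top towards the holder's -y side. Bearing friction 0.13 N m: it stays where it is left. The heavy side adds at most 0.106 N m either way (3.5 N at the handle, on top of 4.3 N friction that flips with the direction of turning). Its place differs each time.
- core (a joint): Spring sag, in m, of the transformer in its rubber mount inside the drum, along the direction from the axle to the heavy side: 0.00001 with the heavy side straight down, 0 with it level, -0.00001 with it straight up. Some thirty times smaller than the noise of its reading, so of no use for finding the heavy side.
- spool: Bystander: grey metal solder spool, 54 mm across, 40 mm high, upright. Origin at the centre of its underside.
- tin: Bystander: open brass tip-cleaning tin, 60 mm across, 32 mm high. Origin at the centre of its underside.
- driver: Bystander: screwdriver with a green handle lying on the bench, about 0.2 m long. Origin about its middle, x along it.
There are look-alikes about, which are no part of the job. Of the things like the holder, leave any that is red; of the rest the larger one is meant.

How it is judged:
On the way:
1. the crank has been wound round: its handle has come to the far side of its circle from where it started (more than 56 mm away) (distance of handle from where it was at the start of the episode above 0.056 m), for 0.05 s.
At the end, for the whole second after the job is handed in: The heavy side points straight down within 25 degrees (core sag above 0.00000906 m), the crank is still (below 0.05 rad/s), and the robot is still holding the handle: grasp point within 35 mm of its middle, fingers touching it with more than 1.5 N (value of joint core above 9.06e-06 m and velocity of joint crank between -0.05 and 0.05 rad/s and distance between the grasp point and handle below 0.035 m and contact force between the fingers and holder above 1.5 N); the arm keeps its last pose, push and grip.
It fails at once if the spool is shifted by more than 20 mm (distance of spool from where it was at the start of the episode above 0.02 m).
It fails at once if the tin is shifted by more than 20 mm (distance of tin from where it was at the start of the episode above 0.02 m).
It fails at once if the screwdriver is shifted by more than 20 mm (distance of driver from where it was at the start of the episode above 0.02 m).
It also fails if it takes over 64 s, if anything falls off the work surface, if the arm or the gripper's body presses on something with over 40 N, if the wrist force passes 120 N, or if a joint passes its speed limit or range.

## Robot

A 7-joint arm with a two-finger parallel gripper is mounted at the origin on the work surface. World frame = base frame: x ahead of the robot, y to its left, z up, the work surface at z = 0. Lengths are in m, angles in rad, forces in N, time in s.
With the tool pointing down it reaches from about 0.4 to 0.75 m from the base axis. Payload 19.5 kg.
Tool frame: the origin (TCP) lies midway between the tips of the shut fingers; the grasp point (between the pads) lies 19 mm behind it; z points along the fingers, y is the direction in which the jaws open and shut (so a half turn about z gives the same grasp; the last joint's range is limited). The gripper opens to 85 mm and grips with 20 to 120 N. Pads are 22 mm wide; open, the fingers measure 114 mm over their backs; the gripper's body (76 mm by 85 mm) begins 54 mm behind the grasp point. The pads swing forward as they close: fully open they stand 13 mm farther back than shut.
Start: joints at [1.061, 0.707, -0.028, 1.485, 0.022, 0.951, -0.075], TCP at [0.259, -0.513, 0.231] pointing down, gripper open.
Joint ranges: [-2.71, 2.71], [-0.32, 2.16], [-1.57, 1.52], [0, 2.45], [-1.46, 4.6], [0, 2.02], [-2.83, 2.83]. Speed limits (rad/s): [1.89, 1.89, 2.57, 2.57, 3.01, 3.01, 3.01].

## Interface

Orientations are given as a unit quaternion [x, y, z, w].
In Python, from workcell import observe, get_image, get_calibration, finish_job gives the robot as it stands.
- The arm moves only by the shell command python3 -m handwheel 'ROWS' [FORCE]. ROWS is JSON, a list of rows, each an object with "offset": the shift along the tool's x, y, z normalised to -1 to 1, where 1 is 5 cm, a list of three; "twist": the turn, a rotation vector about the tool's x, y, z normalised to -1 to 1, where 1 is 8 degrees, a list of three; "jaw": the opening, from 0 (shut) to 1 (fully open). In form: [{"offset": [dx, dy, dz], "twist": [wx, wy, wz], "jaw": jaw}, ...]. A call has exactly 8 rows; each row shifts and turns the pose as measured when the row begins, along the tool's axes as they then stand; what a row does not reach is not made up. A row lasts 1/10 s, in which the tool goes at most 50 mm and 8.59 degrees, less where a joint would pass 70% of its speed; a pose out of reach is approached as far as the arm can. A call with a number of a shift or a turn outside -1 to 1 is refused whole. A call with a gripper value outside its range is refused whole. The fingers move at their own pace and stop on an object; FORCE is the grip in N (left out, the last holds). Time passes only in rows, so rows that do not move let the fingers close, or fill a call up. It gives the time, the measured TCP pose, the force and the opening at its end, in the units of the state.
- observe(): the state, without advancing time (a new reading comes with each control period).
- get_image(name): name is "scene" or "side" or "wrist"; returns the picture (420x560x3 uint8, red, green, blue); there is no depth.
- get_calibration(name): a dict with "fx", "fy", "cx", "cy" (pixels), "R" (3x3) and "t" (3): a world point X has camera coordinates R X + t. Camera axes: x right, y down, z forward; pixel columns grow to the right and rows downward; lengths in m; the calibration is good to about 2 mm. A picture is of the moment at which its call begins: read the wrist's pose just before it. get_calibration takes no time and is no camera call; for the wrist camera it gives the pose at the moment of the call.
- finish_job(): hands the job in, once; it reports no verdict.
The state is a dict: "time": time; "joints": joint angles; "qvel": joint speeds; "effort": joint torques, N m; "position": TCP position; "eef_rot": TCP orientation; "wrist_force": force on the tool from outside, world axes, zero at the start; "moment": the same for the moment, N m; "finger_gap": finger opening in m.
Only numpy, scipy, OpenCV 4.12 (cv2) and the standard library are available. Lean on these libraries where they do the work, as an engineer would, in place of code of your own. Each camera call takes 0.05 s, during which the arm holds its last target.

## Working session

There is one attempt and no reset: what is moved stays moved. The work goes in short steps, Python scripts to look and compute and a shell command to move; the robot and the scene stay as the last step left them, time stands still between calls to the robot, and variables do not carry over. Pictures are saved under pics/ and viewed, and the job is handed in when it is done.

```bash
mkdir -p pics; ls; python3 - <<'E'
from workcell import *
import cv2
s=observe();print(s)
for n in["scene","side","wrist"]:
    print(n,get_calibration(n))
    cv2.imwrite(f"pics/{n}0.png",get_image(n)[:,:,::-1])
E
```

```text
pics
{'time': 0.0, 'joints': array([ 1.06129805,  0.70711509, -0.02763962,  1.48499017,  0.02196434,
        0.95089046, -0.07549997]), 'qvel': array([-1.56319646e-03, -1.50921072e-03, -1.87406722e-04,  1.97853123e-04,
       -1.62526788e-03,  3.22844658e-05, -7.01255996e-04]), 'effort': array([-1.52461184e-04, -8.83199716e+01,  1.23444233e+00, -2.36166322e+01,
        1.69633288e-02,  6.54477291e-03, -2.14104851e-06]), 'position': array([ 0.25917986, -0.51298245,  0.23082238]), 'eef_rot': array([ 9.72770342e-01,  2.31770485e-01, -1.23701799e-04, -5.37388091e-04]), 'wrist_force': array([0.70765788, 0.44847614, 0.41515956]), 'moment': array([-0.01424758,  0.02995684, -0.01105129]), 'finger_gap': 0.08551451042492066}
scene {'fx': 534.3062238160602, 'fy': 534.3062238160602, 'cx': 276.7584166951371, 'cy': 211.75966464872036, 'R': array([[ 3.70114688e-01,  9.28986047e-01,  2.06187279e-04],
       [ 6.51374807e-01, -2.59354122e-01, -7.13054206e-01],
       [-6.62363932e-01,  2.64046140e-01, -7.01108877e-01]]), 't': array([-0.08373837, -0.32147578,  1.96640967])}
side {'fx': 429.6108303857544, 'fy': 429.6108303857544, 'cx': 276.8657999675689, 'cy': 213.5978873749465, 'R': array([[-0.81342724, -0.58164964,  0.00445337],
       [-0.39587985,  0.54798946, -0.73687631],
       [ 0.42616344, -0.60115826, -0.67601292]]), 't': array([0.3927057 , 0.41032779, 1.07869714])}
wrist {'fx': 368.06250198488766, 'fy': 368.06250198488766, 'cx': 282.2279795408088, 'cy': 203.30458947781295, 'R': array([[ 0.45113132, -0.89245632, -0.00150184],
       [-0.85429345, -0.43232584,  0.28857767],
       [-0.25819225, -0.12890341, -0.95745531]]), 't': array([-0.57416384, -0.03762477,  0.3794008 ])}
```

View pics/scene0.png

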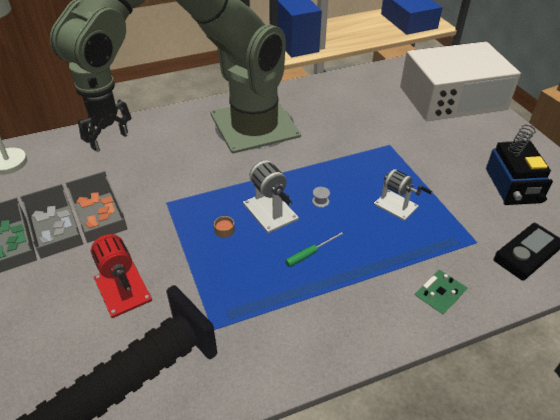

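View pics/side0.png

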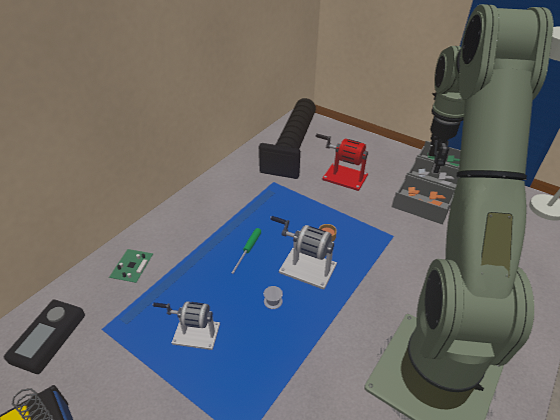

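View pics/wrist0.png

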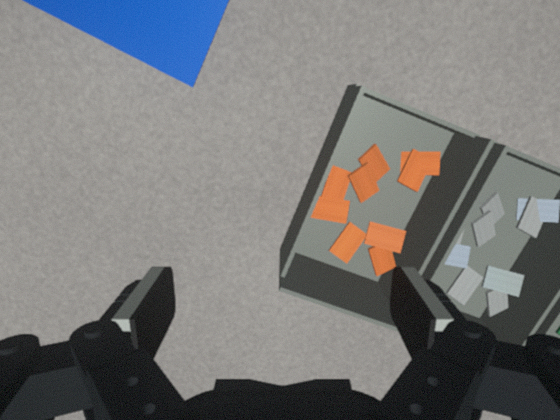

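Candidates in the scene picture are the red holder at (118,272), a grey one at (270,195) and a grey one at (398,193). The red one is excluded and (270,195) looks like the larger grey, so I'll check that in enlarged crops.

```bash
python3 - <<'E'
import cv2,numpy as np
a=cv2.imread("pics/scene0.png");b=cv2.imread("pics/side0.png")
c=cv2.resize(a[145:245,220:320],(400,400),interpolation=2)
d=cv2.resize(b[205:305,250:350],(400,400),interpolation=2)
cv2.imwrite("pics/crop1.png",np.hstack([c,d]))
c=cv2.resize(a[145:245,350:450],(400,400),interpolation=2)
cv2.imwrite("pics/crop2.png",c)
E
```

```text
(no output)
```

View pics/crop1.png

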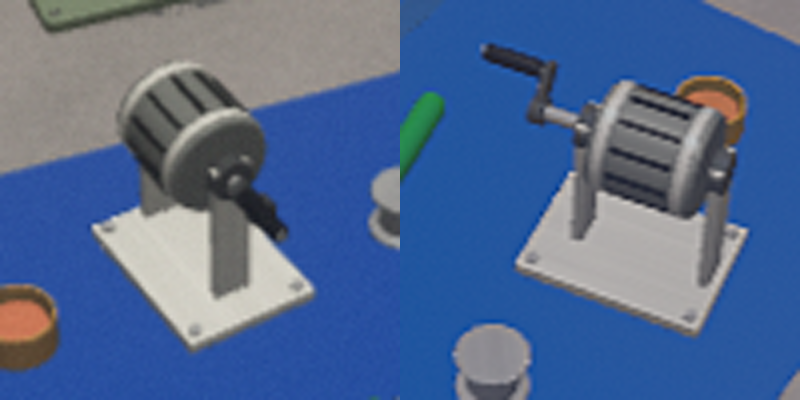

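View pics/crop2.png

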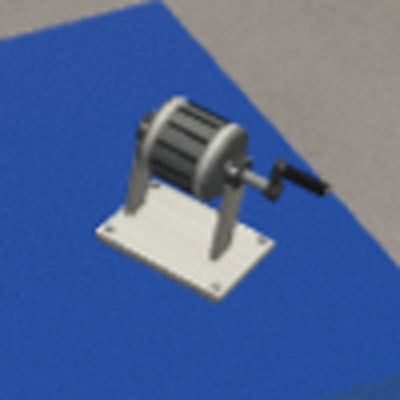

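Scene crop: (270,195) has the bigger drum and plate, is not red, and its black handle points away from the robot. I'll measure the plate corners and the handle ends.

```bash
cat > h.py <<'E'
import numpy as np
from workcell import *
def ray(c,p):
    R=c["R"];d=R.T@np.array([(p[0]-c["cx"])/c["fx"],(p[1]-c["cy"])/c["fy"],1]);return -R.T@c["t"],d/np.linalg.norm(d)
def onz(c,p,z):
    o,d=ray(c,p);return o+d*(z-o[2])/d[2]
def tri(rs):
    A=np.zeros((3,3));b=np.zeros(3)
    for o,d in rs:
        M=np.eye(3)-np.outer(d,d);A+=M;b+=M@o
    x=np.linalg.solve(A,b);return x,[np.linalg.norm((np.eye(3)-np.outer(d,d))@(x-o)) for o,d in rs]
def proj(c,X):
    q=c["R"]@X+c["t"];return np.array([c["fx"]*q[0]/q[2]+c["cx"],c["fy"]*q[1]/q[2]+c["cy"]])
E
python3 - <<'E'
from h import *
np.set_printoptions(precision=4,suppress=True)
S=get_calibration("scene");D=get_calibration("side")
a=[onz(S,p,.012) for p in[(243.25,202),(268.25,232.5),(298.25,218.25)]]
b=[onz(D,p,.012) for p in[(279.25,271.75),(324.25,288.25),(336.75,263),(292.5,248)]]
print(np.array(a),np.array(b))
for q in(a,b): print([np.linalg.norm(q[i]-q[i+1]) for i in range(len(q)-1)])
print("small",[np.linalg.norm(onz(S,(374,203),.012)-onz(S,(404.5,219.5),.012)),np.linalg.norm(onz(S,(418.5,205),.012)-onz(S,(404.5,219.5),.012))])
print(tri([ray(S,(290,203.75)),ray(D,(271.25,217.5))]),tri([ray(S,(282,193)),ray(D,(286.25,223.25))]))
E
```

```text
[[ 0.3899 -0.1768  0.012 ]
 [ 0.5394 -0.1515  0.012 ]
 [ 0.5179 -0.0468  0.012 ]] [[ 0.5051 -0.0437  0.012 ]
 [ 0.3612 -0.0701  0.012 ]
 [ 0.38   -0.1771  0.012 ]
 [ 0.5275 -0.1492  0.012 ]]
[np.float64(0.15156581113403475), np.float64(0.10685811155683432)]
[np.float64(0.1463121485010189), np.float64(0.10869804146257574), np.float64(0.150123428843305)]
small [np.float64(0.1088483842451778), np.float64(0.08259751552366071)]
(array([ 0.5814, -0.1047,  0.1498]), [np.float64(0.0018903167820392968), np.float64(0.0018903167820394065)]) (array([ 0.5316, -0.1094,  0.1494]), [np.float64(0.003408149758459286), np.float64(0.0034081497584592725)])
```

The plate comes out about 150 x 108 mm and the other grey holder about 109 x 83 mm, so (270,195) is the one meant. Its yaw is about 10°. The handle middle is near (0.556,-0.107,0.150), which puts the crank at about +33°, towards -y. I'll move above it with the jaws across the handle.

```bash
python3 -m handwheel '[{"offset":[0.4,-0.3,-0.2],"twist":[0,0,1],"jaw":1},{"offset":[0.5,-0.5,-0.2],"twist":[0,0,1],"jaw":1},{"offset":[0.5,-0.5,-0.2],"twist":[0,0,0.1],"jaw":1},{"offset":[0.5,-0.5,0],"twist":[0,0,0],"jaw":1},{"offset":[0.5,-0.5,0],"twist":[0,0,0],"jaw":1},{"offset":[0.5,-0.5,0],"twist":[0,0,0],"jaw":1},{"offset":[0.5,-0.5,0],"twist":[0,0,0],"jaw":1},{"offset":[0.5,-0.5,0],"twist":[0,0,0],"jaw":1}]' 40
```

```text
time: 0.95
position: [0.4109, -0.281, 0.2606]
eef_rot: [0.997, 0.077, -0.001, -0.001]
wrist_force: [0.8, 0.0, -0.1]
finger_gap: 0.0854
```

```bash
python3 -m handwheel '[{"offset":[0.6,-0.5,0],"twist":[0,0,-0.1],"jaw":1},{"offset":[0.6,-0.5,0],"twist":[0,0,0],"jaw":1},{"offset":[0.6,-0.5,0],"twist":[0,0,0],"jaw":1},{"offset":[0.6,-0.5,0],"twist":[0,0,0],"jaw":1},{"offset":[0.6,-0.5,0],"twist":[0,0,0],"jaw":1},{"offset":[0.5,-0.5,0],"twist":[0,0,0],"jaw":1},{"offset":[0,0,0],"twist":[0,0,0],"jaw":1},{"offset":[0,0,0],"twist":[0,0,0],"jaw":1}]'
python3 - <<'E'
from h import *
import cv2
s=observe();c=get_calibration("wrist");print(s["position"],s["eef_rot"],s["wrist_force"],-c["R"].T@c["t"])
np.savez("w1.npz",**{k:np.array(v) for k,v in c.items()})
cv2.imwrite("pics/wrist1.png",get_image("wrist")[:,:,::-1])
E
```

```text
time: 1.75
position: [0.5653, -0.0906, 0.2589]
eef_rot: [0.996, 0.087, -0.002, -0.002]
wrist_force: [-0.4, -1.1, -0.4]
finger_gap: 0.0855
[ 0.5652793  -0.09061147  0.25891869] [ 0.99617343  0.08734837 -0.00218208 -0.00199957] [-0.44757375 -1.13802102 -0.44349   ] [ 0.63831556 -0.07807851  0.40099253]
```

View pics/wrist1.png

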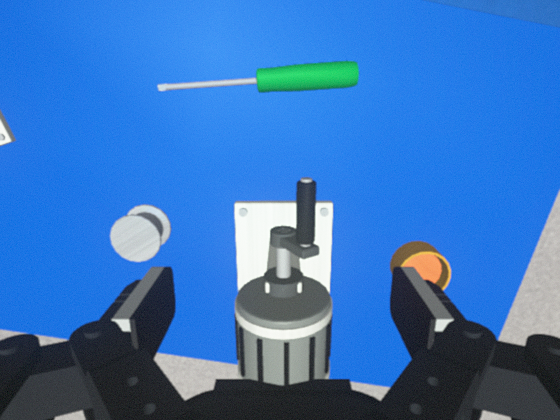

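Wrist view: the handle runs from (306,181) to (306,246), slightly right (-y) of the axle at column 284. The plate's far corners are at (235,202) and (333,202). The jaws line up with the handle.

```bash
python3 - <<'E'
from h import *
np.set_printoptions(precision=4,suppress=True)
c=dict(np.load("w1.npz"));S=get_calibration("scene");D=get_calibration("side")
a,b=onz(c,(235,202),.012),onz(c,(333,202),.012);m=(a+b)/2;n=b-a;print(a,b,np.linalg.norm(n),"yaw",np.degrees(np.arctan2(n[0],-n[1])))
t,i=onz(c,(306,181),.15),onz(c,(306,246),.15);print(t,i,np.linalg.norm(t-i),(t+i)/2)
T=tri([ray(S,(290,203.75)),ray(D,(271.25,217.5)),ray(c,(306,181))]);print(T)
T=tri([ray(S,(282,193)),ray(D,(286.25,223.25)),ray(c,(306,246))]);print(T)
# axle shaft seen at z=.125
print("axle",onz(c,(284,262),.132))
y=np.radians(10.3);e=np.array([np.cos(y),np.sin(y),0])
o=m-e*.075;print("origin",o,"axlept",o+e*.095)
E
```

```text
[ 0.5131 -0.0453  0.012 ] [ 0.5322 -0.1519  0.012 ] 0.10818958946845608 yaw 10.118729563418889
[ 0.5815 -0.1038  0.15  ] [ 0.5331 -0.1133  0.15  ] 0.04933253616103225 [ 0.5573 -0.1086  0.15  ]
(array([ 0.5813, -0.1044,  0.1498]), [np.float64(0.0016517491002048996), np.float64(0.0021477819613790455), np.float64(0.000568631937761169)])
(array([ 0.5324, -0.1111,  0.1493]), [np.float64(0.004393371605525613), np.float64(0.0028689394483413385), np.float64(0.002336757595438599)])
axle [ 0.5088 -0.1011  0.132 ]
origin [ 0.4489 -0.112   0.012 ] axlept [ 0.5423 -0.095   0.012 ]
```

The handle middle is about (0.557,-0.108,0.150). The plate and shaft views both put the axle centre near (0.5545,-0.092,0.125), giving a radius of about 30 mm, which agrees. I'll descend and grip.

```bash
python3 -m handwheel '[{"offset":[-0.16,0.34,0.4],"twist":[0,0,0],"jaw":1},{"offset":[0,0,0.5],"twist":[0,0,0],"jaw":1},{"offset":[0,0,0.5],"twist":[0,0,0],"jaw":1},{"offset":[0,0,0.5],"twist":[0,0,0],"jaw":1},{"offset":[0,0,0.5],"twist":[0,0,0],"jaw":1},{"offset":[0,0,0.2],"twist":[0,0,0],"jaw":1},{"offset":[0,0,0],"twist":[0,0,0],"jaw":1},{"offset":[0,0,0],"twist":[0,0,0],"jaw":1}]' 40
python3 - <<'E'
from h import *
import cv2
s=observe();print(s["position"],s["eef_rot"],s["wrist_force"])
cv2.imwrite("pics/wrist2.png",get_image("wrist")[:,:,::-1])
E
```

```text
time: 2.6
position: [0.5572, -0.1162, 0.1271]
eef_rot: [0.997, 0.083, -0.001, -0.001]
wrist_force: [0.7, 0.0, -0.9]
finger_gap: 0.0854
[ 0.55718395 -0.11621058  0.1270958 ] [ 9.96566829e-01  8.27822700e-02 -9.18134819e-04 -8.98940196e-04] [ 0.65849611  0.01223971 -0.85919889]
```

View pics/wrist2.png

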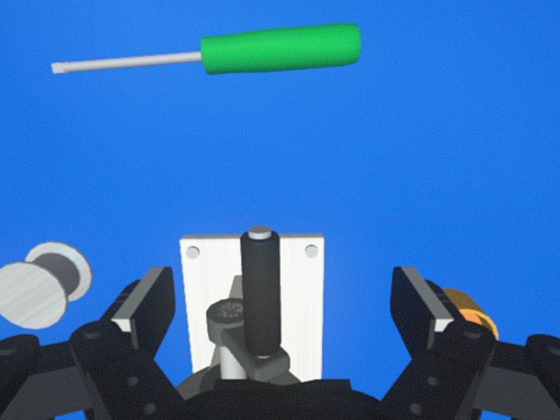

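The handle sits between the open fingers at column 262, left of the jaw centre (~284), with about 8 mm to correct. I'll recentre and close.

```bash
python3 -m handwheel '[{"offset":[0.05,-0.15,-0.06],"twist":[0,0,0.05],"jaw":1},{"offset":[0,0,0],"twist":[0,0,0],"jaw":1},{"offset":[0,0,0],"twist":[0,0,0],"jaw":0.4},{"offset":[0,0,0],"twist":[0,0,0],"jaw":0},{"offset":[0,0,0],"twist":[0,0,0],"jaw":0},{"offset":[0,0,0],"twist":[0,0,0],"jaw":0},{"offset":[0,0,0],"twist":[0,0,0],"jaw":0},{"offset":[0,0,0],"twist":[0,0,0],"jaw":0}]' 40
python3 - <<'E'
from h import *
import cv2
s=observe();print(s["position"],s["eef_rot"],s["wrist_force"])
cv2.imwrite("pics/wrist3.png",get_image("wrist")[:,:,::-1])
E
```

```text
time: 3.45
position: [0.5598, -0.1078, 0.1336]
eef_rot: [0.997, 0.079, 0.001, -0.0]
wrist_force: [-0.4, 1.1, 3.6]
finger_gap: 0.0126
[ 0.55979428 -0.10777869  0.13359042] [ 9.96851463e-01  7.92794337e-02  1.34357279e-03 -3.54951161e-04] [-0.36057104  1.07532853  3.56598498]
```

View pics/wrist3.png

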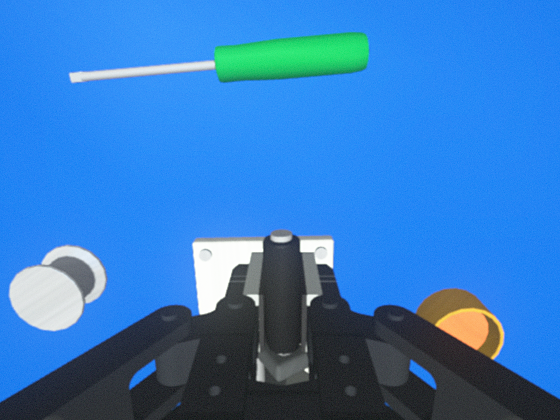

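The handle is gripped with a gap of 12.6 mm, between the pads at (282,290). Next I'll wind it slowly in the growing direction (tool y, z = 30 sinθ, -30 cosθ), with one force reading per call while moving.

```bash
cat > st.py <<'E'
# log the current state; tell polar angle about the axle and tangential force
from h import *
import json,sys
s=observe();from scipy.spatial.transform import Rotation as Ro
R=Ro.from_quat(s["eef_rot"]).as_matrix()
C=np.array(json.load(open("c.json")));g=s["position"]-R[:,2]*.019
y=np.radians(10.1);py=np.array([np.sin(y),-np.cos(y),0]);d=g-C
u,w=d@py,d[2];th=np.arctan2(u,w);t=np.cos(th)*py-np.sin(th)*np.array([0,0,1]);r=np.sin(th)*py+np.cos(th)*np.array([0,0,1])
F=s["wrist_force"]
print(f"t={s['time']:.2f} th={np.degrees(th):.1f} r={np.hypot(u,w)*1e3:.1f}mm along={1e3*(d@[np.cos(y),np.sin(y),0]):.1f} Ft={F@t:.2f} Fr={F@r:.2f} gap={s['finger_gap']*1e3:.1f} yaw={np.degrees(np.arctan2(R[1,0],R[0,0])):.1f} tilt={np.degrees(R[:2,2]).round(1)}")
json.dump(dict(t=s['time'],g=g.tolist(),F=F.tolist(),M=s["moment"].tolist(),u=u,w=w),open("log.jsonl","a"));open("log.jsonl","a").write("\n")
step=float(sys.argv[1]) if len(sys.argv)>1 else 22.5
a=th
out=[]
for k in range(8):
    b=a+np.radians(step)/8; q=.03*(np.array([np.sin(b),-np.cos(b)])-np.array([np.sin(a),-np.cos(a)])); 
    if k==0: q+=.03*np.array([np.sin(a),-np.cos(a)])-np.array([u,-w])
    out.append((q/.05).round(3).tolist());a=b
print("rows y,z:",out)
E
echo '[0.5545,-0.0925,0.125]'>c.json; python3 st.py
```

```text
t=3.50 th=30.1 r=31.9mm along=2.5 Ft=-2.69 Fr=3.28 gap=12.4 yaw=9.1 tilt=[0.2 0.1]
rows y,z: [[0.006, 0.048], [0.024, 0.017], [0.023, 0.018], [0.023, 0.019], [0.022, 0.02], [0.021, 0.021], [0.02, 0.022], [0.018, 0.023]]
```

```bash
python3 -m handwheel '[{"offset":[0,0.025,0.017],"twist":[0,0,0],"jaw":0},{"offset":[0,0.025,0.017],"twist":[0,0,0],"jaw":0},{"offset":[0,0.025,0.018],"twist":[0,0,0],"jaw":0},{"offset":[0,0.023,0.019],"twist":[0,0,0],"jaw":0},{"offset":[0,0.022,0.02],"twist":[0,0,0],"jaw":0},{"offset":[0,0.021,0.021],"twist":[0,0,0],"jaw":0},{"offset":[0,0.02,0.022],"twist":[0,0,0],"jaw":0},{"offset":[0,0.018,0.023],"twist":[0,0,0],"jaw":0}]'; python3 st.py
```

```text
time: 4.3
position: [0.561, -0.1144, 0.1276]
eef_rot: [0.997, 0.08, 0.002, -0.002]
wrist_force: [-2.3, 1.7, 8.2]
finger_gap: 0.0122
t=4.30 th=46.6 r=31.4mm along=2.5 Ft=-7.38 Fr=4.13 gap=12.2 yaw=9.2 tilt=[0.2 0.3]
rows y,z: [[-0.001, 0.041], [0.019, 0.023], [0.017, 0.024], [0.016, 0.025], [0.015, 0.025], [0.014, 0.026], [0.013, 0.027], [0.011, 0.027]]
```

It moves well and falls short by about a quarter, so I'll command about 30° per call.

```bash
python3 -m handwheel '[{"offset":[0,0.024,0.031],"twist":[0,0,0],"jaw":0},{"offset":[0,0.022,0.033],"twist":[0,0,0],"jaw":0},{"offset":[0,0.021,0.034],"twist":[0,0,0],"jaw":0},{"offset":[0,0.019,0.035],"twist":[0,0,0],"jaw":0},{"offset":[0,0.017,0.036],"twist":[0,0,0],"jaw":0},{"offset":[0,0.015,0.037],"twist":[0,0,0],"jaw":0},{"offset":[0,0.013,0.038],"twist":[0,0,0],"jaw":0},{"offset":[0,0.011,0.038],"twist":[0,0,0],"jaw":0}]'; python3 st.py 30
```

```text
time: 5.1
position: [0.5622, -0.1206, 0.1148]
eef_rot: [0.997, 0.081, 0.002, -0.003]
wrist_force: [-2.0, 1.4, 8.0]
finger_gap: 0.0124
t=5.10 th=73.1 r=30.5mm along=2.6 Ft=-8.12 Fr=0.64 gap=12.4 yaw=9.3 tilt=[0.2 0.4]
rows y,z: [[0.001, 0.041], [0.008, 0.039], [0.005, 0.039], [0.003, 0.039], [0.0, 0.039], [-0.003, 0.039], [-0.005, 0.039], [-0.008, 0.039]]
```

```bash
python3 -m handwheel '[{"offset":[0,0.01,0.039],"twist":[0,0,0],"jaw":0},{"offset":[0,0.008,0.039],"twist":[0,0,0],"jaw":0},{"offset":[0,0.005,0.039],"twist":[0,0,0],"jaw":0},{"offset":[0,0.003,0.039],"twist":[0,0,0],"jaw":0},{"offset":[0,0,0.039],"twist":[0,0,0],"jaw":0},{"offset":[0,-0.003,0.039],"twist":[0,0,0],"jaw":0},{"offset":[0,-0.005,0.039],"twist":[0,0,0],"jaw":0},{"offset":[0,-0.008,0.039],"twist":[0,0,0],"jaw":0}]'; python3 st.py 30
```

```text
time: 5.9
position: [0.5621, -0.1201, 0.0999]
eef_rot: [0.997, 0.081, 0.002, -0.004]
wrist_force: [-2.4, 1.1, 5.9]
finger_gap: 0.0124
t=5.90 th=102.1 r=29.3mm along=2.5 Ft=-5.42 Fr=-2.73 gap=12.4 yaw=9.3 tilt=[0.2 0.5]
rows y,z: [[0.004, 0.041], [-0.012, 0.037], [-0.014, 0.037], [-0.017, 0.036], [-0.019, 0.034], [-0.021, 0.033], [-0.023, 0.032], [-0.025, 0.03]]
```

```bash
python3 -m handwheel '[{"offset":[0,-0.008,0.038],"twist":[0,0,0],"jaw":0},{"offset":[0,-0.012,0.037],"twist":[0,0,0],"jaw":0},{"offset":[0,-0.014,0.037],"twist":[0,0,0],"jaw":0},{"offset":[0,-0.017,0.036],"twist":[0,0,0],"jaw":0},{"offset":[0,-0.019,0.034],"twist":[0,0,0],"jaw":0},{"offset":[0,-0.021,0.033],"twist":[0,0,0],"jaw":0},{"offset":[0,-0.023,0.032],"twist":[0,0,0],"jaw":0},{"offset":[0,-0.025,0.03],"twist":[0,0,0],"jaw":0}]'; python3 st.py 30
```

```text
time: 6.7
position: [0.5606, -0.1122, 0.0866]
eef_rot: [0.997, 0.081, 0.002, -0.005]
wrist_force: [-1.9, 1.5, 6.9]
finger_gap: 0.0125
t=6.70 th=133.2 r=28.3mm along=2.5 Ft=-3.80 Fr=-6.05 gap=12.5 yaw=9.3 tilt=[0.2 0.5]
rows y,z: [[-0.004, 0.05], [-0.03, 0.026], [-0.031, 0.024], [-0.033, 0.022], [-0.034, 0.02], [-0.035, 0.017], [-0.036, 0.015], [-0.037, 0.013]]
```

```bash
cat > fit.py <<'E'
from h import *
import json
from scipy.optimize import least_squares
L=[json.loads(l) for l in open("log.jsonl")]
C=np.array(json.load(open("c.json")));y=np.radians(10.1);py=np.array([np.sin(y),-np.cos(y),0])
P=np.array([[(np.array(l["g"])-C)@py,l["g"][2]-C[2]] for l in L])
f=least_squares(lambda p:np.hypot(P[:,0]-p[0],P[:,1]-p[1])-.03,[0,0]);print(f.x*1e3,f.fun*1e3)
C2=C+py*f.x[0]+np.array([0,0,f.x[1]]);print(C2.round(4).tolist());json.dump(C2.tolist(),open("c.json","w"))
E
python3 fit.py; python3 st.py 30; sed -i '$d' log.jsonl
```

```text
[-0.12722273  2.24618388] [ 0.00659508 -0.00545377  0.00367242 -0.0082384   0.00716011]
[0.5545, -0.0924, 0.1272]
t=6.70 th=136.1 r=30.0mm along=2.5 Ft=-3.48 Fr=-6.24 gap=12.5 yaw=9.3 tilt=[0.2 0.5]
rows y,z: [[-0.029, 0.026], [-0.031, 0.024], [-0.032, 0.022], [-0.034, 0.02], [-0.035, 0.018], [-0.036, 0.015], [-0.037, 0.013], [-0.038, 0.011]]
```

```bash
python3 -m handwheel '[{"offset":[0,-0.029,0.026],"twist":[0,0,0],"jaw":0},{"offset":[0,-0.031,0.024],"twist":[0,0,0],"jaw":0},{"offset":[0,-0.032,0.022],"twist":[0,0,0],"jaw":0},{"offset":[0,-0.034,0.02],"twist":[0,0,0],"jaw":0},{"offset":[0,-0.035,0.018],"twist":[0,0,0],"jaw":0},{"offset":[0,-0.036,0.015],"twist":[0,0,0],"jaw":0},{"offset":[0,-0.037,0.013],"twist":[0,0,0],"jaw":0},{"offset":[0,-0.038,0.011],"twist":[0,0,0],"jaw":0}]'; python3 st.py 30
```

```text
time: 7.5
position: [0.5582, -0.0986, 0.0791]
eef_rot: [0.997, 0.081, 0.002, -0.004]
wrist_force: [-1.2, -1.1, 6.2]
finger_gap: 0.0124
t=7.50 th=166.7 r=30.0mm along=2.5 Ft=-2.33 Fr=-5.82 gap=12.4 yaw=9.3 tilt=[0.2 0.5]
rows y,z: [[-0.038, 0.008], [-0.039, 0.005], [-0.039, 0.003], [-0.039, 0.0], [-0.039, -0.002], [-0.039, -0.005], [-0.039, -0.008], [-0.038, -0.01]]
```

```bash
python3 -m handwheel '[{"offset":[0,-0.038,0.008],"twist":[0,0,0],"jaw":0},{"offset":[0,-0.039,0.005],"twist":[0,0,0],"jaw":0},{"offset":[0,-0.039,0.003],"twist":[0,0,0],"jaw":0},{"offset":[0,-0.039,0],"twist":[0,0,0],"jaw":0},{"offset":[0,-0.039,-0.002],"twist":[0,0,0],"jaw":0},{"offset":[0,-0.039,-0.005],"twist":[0,0,0],"jaw":0},{"offset":[0,-0.039,-0.008],"twist":[0,0,0],"jaw":0},{"offset":[0,-0.038,-0.01],"twist":[0,0,0],"jaw":0}]'; python3 st.py 30
```

```text
time: 8.3
position: [0.5553, -0.0829, 0.0797]
eef_rot: [0.997, 0.081, 0.002, -0.004]
wrist_force: [-1.8, -2.3, 3.7]
finger_gap: 0.0121
t=8.30 th=-162.3 r=30.0mm along=2.4 Ft=-0.78 Fr=-4.12 gap=12.1 yaw=9.2 tilt=[0.2 0.4]
rows y,z: [[-0.037, -0.013], [-0.036, -0.016], [-0.035, -0.018], [-0.034, -0.02], [-0.032, -0.022], [-0.031, -0.024], [-0.029, -0.026], [-0.027, -0.028]]
```

```bash
python3 -m handwheel '[{"offset":[0,-0.037,-0.013],"twist":[0,0,0],"jaw":0},{"offset":[0,-0.036,-0.016],"twist":[0,0,0],"jaw":0},{"offset":[0,-0.035,-0.018],"twist":[0,0,0],"jaw":0},{"offset":[0,-0.034,-0.02],"twist":[0,0,0],"jaw":0},{"offset":[0,-0.032,-0.022],"twist":[0,0,0],"jaw":0},{"offset":[0,-0.031,-0.024],"twist":[0,0,0],"jaw":0},{"offset":[0,-0.029,-0.026],"twist":[0,0,0],"jaw":0},{"offset":[0,-0.027,-0.028],"twist":[0,0,0],"jaw":0}]'; python3 st.py 30
```

```text
time: 9.1
position: [0.5529, -0.0695, 0.0886]
eef_rot: [0.997, 0.08, 0.002, -0.003]
wrist_force: [-1.5, -3.5, 1.8]
finger_gap: 0.0128
t=9.10 th=-130.8 r=30.0mm along=2.4 Ft=-0.68 Fr=-3.58 gap=12.8 yaw=9.2 tilt=[0.2 0.4]
rows y,z: [[-0.024, -0.031], [-0.023, -0.032], [-0.02, -0.033], [-0.018, -0.035], [-0.016, -0.036], [-0.014, -0.037], [-0.011, -0.038], [-0.009, -0.038]]
```

```bash
python3 -m handwheel '[{"offset":[0,-0.024,-0.031],"twist":[0,0,0],"jaw":0},{"offset":[0,-0.023,-0.032],"twist":[0,0,0],"jaw":0},{"offset":[0,-0.02,-0.033],"twist":[0,0,0],"jaw":0},{"offset":[0,-0.018,-0.035],"twist":[0,0,0],"jaw":0},{"offset":[0,-0.016,-0.036],"twist":[0,0,0],"jaw":0},{"offset":[0,-0.014,-0.037],"twist":[0,0,0],"jaw":0},{"offset":[0,-0.011,-0.038],"twist":[0,0,0],"jaw":0},{"offset":[0,-0.009,-0.038],"twist":[0,0,0],"jaw":0}]'; python3 st.py 30
```

```text
time: 9.9
position: [0.5517, -0.0626, 0.1036]
eef_rot: [0.997, 0.08, 0.001, -0.003]
wrist_force: [-0.5, -4.8, -1.7]
finger_gap: 0.013
t=9.90 th=-98.9 r=30.1mm along=2.4 Ft=-2.40 Fr=-4.36 gap=13.0 yaw=9.2 tilt=[0.1 0.4]
rows y,z: [[-0.003, -0.039], [-0.002, -0.039], [0.0, -0.039], [0.003, -0.039], [0.005, -0.039], [0.008, -0.038], [0.01, -0.038], [0.013, -0.037]]
```

```bash
python3 -m handwheel '[{"offset":[0,-0.004,-0.039],"twist":[0,0,0],"jaw":0},{"offset":[0,-0.002,-0.039],"twist":[0,0,0],"jaw":0},{"offset":[0,0,-0.039],"twist":[0,0,0],"jaw":0},{"offset":[0,0.003,-0.039],"twist":[0,0,0],"jaw":0},{"offset":[0,0.005,-0.039],"twist":[0,0,0],"jaw":0},{"offset":[0,0.008,-0.038],"twist":[0,0,0],"jaw":0},{"offset":[0,0.01,-0.038],"twist":[0,0,0],"jaw":0},{"offset":[0,0.013,-0.037],"twist":[0,0,0],"jaw":0}]'; python3 st.py 30
```

```text
time: 10.7
position: [0.5519, -0.0644, 0.1199]
eef_rot: [0.997, 0.08, 0.001, -0.003]
wrist_force: [1.8, -4.6, -6.1]
finger_gap: 0.0123
t=10.70 th=-67.4 r=30.3mm along=2.3 Ft=-3.74 Fr=-6.80 gap=12.3 yaw=9.2 tilt=[0.1 0.4]
rows y,z: [[0.021, -0.034], [0.019, -0.035], [0.021, -0.033], [0.023, -0.032], [0.025, -0.03], [0.027, -0.029], [0.029, -0.027], [0.03, -0.025]]
```

```bash
python3 -m handwheel '[{"offset":[0,0.018,-0.036],"twist":[0,0,0],"jaw":0},{"offset":[0,0.019,-0.035],"twist":[0,0,0],"jaw":0},{"offset":[0,0.021,-0.033],"twist":[0,0,0],"jaw":0},{"offset":[0,0.023,-0.032],"twist":[0,0,0],"jaw":0},{"offset":[0,0.025,-0.03],"twist":[0,0,0],"jaw":0},{"offset":[0,0.027,-0.029],"twist":[0,0,0],"jaw":0},{"offset":[0,0.029,-0.027],"twist":[0,0,0],"jaw":0},{"offset":[0,0.03,-0.025],"twist":[0,0,0],"jaw":0}]'; python3 st.py 30
```

```text
time: 11.5
position: [0.5536, -0.0737, 0.1325]
eef_rot: [0.997, 0.081, 0.001, -0.004]
wrist_force: [2.9, -2.2, -13.0]
finger_gap: 0.0127
t=11.50 th=-37.2 r=30.4mm along=2.3 Ft=-5.71 Fr=-11.93 gap=12.7 yaw=9.3 tilt=[0.1 0.4]
rows y,z: [[0.037, -0.016], [0.033, -0.021], [0.035, -0.018], [0.036, -0.016], [0.037, -0.014], [0.038, -0.011], [0.038, -0.009], [0.039, -0.006]]
```

```bash
python3 -m handwheel '[{"offset":[0,0.035,-0.017],"twist":[0,0,0],"jaw":0},{"offset":[0,0.034,-0.019],"twist":[0,0,0],"jaw":0},{"offset":[0,0.035,-0.016],"twist":[0,0,0],"jaw":0},{"offset":[0,0.036,-0.014],"twist":[0,0,0],"jaw":0},{"offset":[0,0.037,-0.012],"twist":[0,0,0],"jaw":0},{"offset":[0,0.038,-0.009],"twist":[0,0,0],"jaw":0},{"offset":[0,0.038,-0.006],"twist":[0,0,0],"jaw":0},{"offset":[0,0.039,-0.003],"twist":[0,0,0],"jaw":0}]'; python3 st.py 30
```

```text
time: 12.3
position: [0.5557, -0.0857, 0.1378]
eef_rot: [0.997, 0.082, 0.001, -0.006]
wrist_force: [-0.1, 6.5, -3.6]
finger_gap: 0.0125
t=12.30 th=-11.8 r=30.2mm along=2.4 Ft=-6.99 Fr=-2.17 gap=12.5 yaw=9.4 tilt=[0.  0.7]
rows y,z: [[0.039, -0.003], [0.039, -0.004], [0.039, -0.002], [0.039, 0.001], [0.039, 0.003], [0.039, 0.006], [0.038, 0.009], [0.038, 0.011]]
```

```bash
python3 -m handwheel '[{"offset":[0,0.039,-0.003],"twist":[0,0,0],"jaw":0},{"offset":[0,0.039,-0.003],"twist":[0,0,0],"jaw":0},{"offset":[0,0.039,-0.001],"twist":[0,0,0],"jaw":0},{"offset":[0,0.039,0.002],"twist":[0,0,0],"jaw":0},{"offset":[0,0.039,0.004],"twist":[0,0,0],"jaw":0},{"offset":[0,0.039,0.007],"twist":[0,0,0],"jaw":0},{"offset":[0,0.038,0.01],"twist":[0,0,0],"jaw":0},{"offset":[0,0.037,0.012],"twist":[0,0,0],"jaw":0}]'; python3 st.py 30
```

```text
time: 13.1
position: [0.5577, -0.0963, 0.138]
eef_rot: [0.996, 0.084, -0.0, -0.01]
wrist_force: [-1.5, 7.3, 3.1]
finger_gap: 0.0126
t=13.10 th=9.2 r=30.1mm along=2.5 Ft=-7.83 Fr=1.91 gap=12.6 yaw=9.6 tilt=[-0.1  1.2]
rows y,z: [[0.038, 0.01], [0.038, 0.01], [0.037, 0.012], [0.036, 0.015], [0.035, 0.017], [0.034, 0.02], [0.033, 0.022], [0.031, 0.024]]
```

```bash
cat > ft.py <<'E'
from h import *
import json
L=[json.loads(l) for l in open("log.jsonl")][1:]
C=np.array(json.load(open("c.json")));y=np.radians(10.1);py=np.array([np.sin(y),-np.cos(y),0])
T=[];F=[];D=[]
prev=np.radians(30)
for l in L:
    d=np.array(l["g"])-C;th=np.arctan2(d@py,d[2]);t=np.cos(th)*py-np.sin(th)*np.array([0,0,1])
    D.append(np.sign(np.angle(np.exp(1j*(th-prev)))));prev=th
    T.append(th);F.append(np.array(l["F"])@t)
T=np.array(T);F=np.array(F);D=np.array(D)
for both in ([0,1] if (D<0).any() else [0]):
    A=np.c_[np.sin(T),np.cos(T),D]; 
    if both: A=np.c_[A,np.ones(len(T))]
    x,_,_,_=np.linalg.lstsq(A,F,rcond=None);s=(A@x-F);cov=np.linalg.inv(A.T@A)*s.var()
    # force on tool along +t, Ft = -f*dir - A*sin(pushing): gravity tangential push G(th)=a sin+b cos ; heavy dir phi=th+alpha, torque=+A sin(phi) (from top toward bottom)
    al=np.arctan2(x[1],x[0]);print("coef",x.round(2),"amp",np.hypot(x[0],x[1]).round(2),"rms",s.std().round(2),"sd deg",np.degrees(np.sqrt(cov[0,0])/np.hypot(x[0],x[1])).round(1),"crank angle with heavy down:",(np.degrees(np.pi-al)+180)%360-180)
print(np.c_[np.degrees(T),F,s].round(1))
E
python3 ft.py
```

```text
coef [-2.06 -3.07 -4.5 ] amp 3.7 rms 0.38 sd deg 2.4 crank angle with heavy down: -56.125269931356115
[[ 4.980e+01 -7.600e+00 -5.000e-01]
 [ 7.730e+01 -8.100e+00  1.000e+00]
 [ 1.062e+02 -5.200e+00 -4.000e-01]
 [ 1.361e+02 -3.500e+00 -2.000e-01]
 [ 1.667e+02 -2.300e+00  3.000e-01]
 [-1.623e+02 -8.000e-01 -2.000e-01]
 [-1.308e+02 -7.000e-01 -3.000e-01]
 [-9.890e+01 -2.400e+00  4.000e-01]
 [-6.740e+01 -3.700e+00 -0.000e+00]
 [-3.720e+01 -5.700e+00  0.000e+00]
 [-1.180e+01 -7.000e+00 -1.000e-01]
 [ 9.200e+00 -7.800e+00 -0.000e+00]]
```

The fit is clean: amplitude 3.7 N, friction 4.5 N, rms 0.4 N. It puts the heavy side down at a crank angle of about -56°. As a check I'll wind backwards past that, where the friction flips.

```bash
python3 -m handwheel '[{"offset":[0,-0.036,-0.006],"twist":[0,0,0],"jaw":0},{"offset":[0,-0.038,-0.004],"twist":[0,0,0],"jaw":0},{"offset":[0,-0.038,-0.002],"twist":[0,0,0],"jaw":0},{"offset":[0,-0.038,0.001],"twist":[0,0,0],"jaw":0},{"offset":[0,-0.038,0.004],"twist":[0,0,0],"jaw":0},{"offset":[0,-0.038,0.006],"twist":[0,0,0],"jaw":0},{"offset":[0,-0.038,0.009],"twist":[0,0,0],"jaw":0},{"offset":[0,-0.037,0.011],"twist":[0,0,0],"jaw":0}]'; python3 st.py -30
```

```text
time: 13.9
position: [0.5553, -0.0832, 0.1374]
eef_rot: [0.997, 0.083, 0.0, -0.008]
wrist_force: [2.6, -4.8, -9.3]
finger_gap: 0.0125
t=13.90 th=-16.4 r=30.4mm along=2.4 Ft=2.36 Fr=-10.42 gap=12.5 yaw=9.5 tilt=[-0.  1.]
rows y,z: [[-0.035, 0.019], [-0.036, 0.015], [-0.035, 0.017], [-0.034, 0.019], [-0.033, 0.022], [-0.031, 0.024], [-0.03, 0.026], [-0.028, 0.028]]
```

```bash
python3 -m handwheel '[{"offset":[0,-0.036,0.018],"twist":[0,0,0],"jaw":0},{"offset":[0,-0.036,0.015],"twist":[0,0,0],"jaw":0},{"offset":[0,-0.035,0.017],"twist":[0,0,0],"jaw":0},{"offset":[0,-0.034,0.019],"twist":[0,0,0],"jaw":0},{"offset":[0,-0.033,0.022],"twist":[0,0,0],"jaw":0},{"offset":[0,-0.031,0.024],"twist":[0,0,0],"jaw":0},{"offset":[0,-0.03,0.026],"twist":[0,0,0],"jaw":0},{"offset":[0,-0.028,0.028],"twist":[0,0,0],"jaw":0}]'; python3 st.py -30
```

```text
time: 14.7
position: [0.5533, -0.0716, 0.1305]
eef_rot: [0.997, 0.082, 0.002, -0.007]
wrist_force: [0.7, -4.9, 0.4]
finger_gap: 0.0122
t=14.70 th=-42.6 r=30.2mm along=2.4 Ft=3.96 Fr=-3.05 gap=12.2 yaw=9.4 tilt=[0.1 0.8]
rows y,z: [[-0.025, 0.03], [-0.026, 0.029], [-0.024, 0.031], [-0.022, 0.032], [-0.02, 0.034], [-0.018, 0.035], [-0.015, 0.036], [-0.013, 0.037]]
```

```bash
python3 -m handwheel '[{"offset":[0,-0.027,0.028],"twist":[0,0,0],"jaw":0},{"offset":[0,-0.026,0.029],"twist":[0,0,0],"jaw":0},{"offset":[0,-0.024,0.031],"twist":[0,0,0],"jaw":0},{"offset":[0,-0.022,0.032],"twist":[0,0,0],"jaw":0},{"offset":[0,-0.02,0.034],"twist":[0,0,0],"jaw":0},{"offset":[0,-0.018,0.035],"twist":[0,0,0],"jaw":0},{"offset":[0,-0.015,0.036],"twist":[0,0,0],"jaw":0},{"offset":[0,-0.013,0.037],"twist":[0,0,0],"jaw":0}]'; python3 st.py -30
```

```text
time: 15.5
position: [0.552, -0.064, 0.1188]
eef_rot: [0.997, 0.081, 0.002, -0.006]
wrist_force: [-0.9, -3.8, 3.2]
finger_gap: 0.0127
t=15.50 th=-69.4 r=30.1mm along=2.4 Ft=4.23 Fr=-2.24 gap=12.7 yaw=9.3 tilt=[0.2 0.7]
rows y,z: [[-0.011, 0.038], [-0.01, 0.038], [-0.008, 0.039], [-0.005, 0.039], [-0.003, 0.039], [0.0, 0.039], [0.003, 0.039], [0.005, 0.039]]
```

```bash
python3 -m handwheel '[{"offset":[0,-0.011,0.038],"twist":[0,0,0],"jaw":0},{"offset":[0,-0.01,0.038],"twist":[0,0,0],"jaw":0},{"offset":[0,-0.008,0.039],"twist":[0,0,0],"jaw":0},{"offset":[0,-0.005,0.039],"twist":[0,0,0],"jaw":0},{"offset":[0,-0.003,0.039],"twist":[0,0,0],"jaw":0},{"offset":[0,0,0.039],"twist":[0,0,0],"jaw":0},{"offset":[0,0.003,0.039],"twist":[0,0,0],"jaw":0},{"offset":[0,0.005,0.039],"twist":[0,0,0],"jaw":0}]'; python3 st.py -30;python3 ft.py
```

```text
time: 16.3
position: [0.5517, -0.0626, 0.1026]
eef_rot: [0.997, 0.081, 0.003, -0.005]
wrist_force: [-1.9, -5.3, 8.3]
finger_gap: 0.0126
t=16.30 th=-100.9 r=30.1mm along=2.4 Ft=7.24 Fr=-6.32 gap=12.6 yaw=9.3 tilt=[0.3 0.6]
rows y,z: [[0.011, 0.038], [0.011, 0.038], [0.014, 0.037], [0.016, 0.036], [0.018, 0.035], [0.021, 0.033], [0.023, 0.032], [0.025, 0.031]]
coef [-1.99 -3.05 -4.49] amp 3.64 rms 0.44 sd deg 2.5 crank angle with heavy down: -56.923321268346626
coef [-2.01 -3.04 -4.46 -0.04] amp 3.64 rms 0.44 sd deg 2.8 crank angle with heavy down: -56.49008404403344
[[ 4.980e+01 -7.600e+00 -4.000e-01]
 [ 7.730e+01 -8.100e+00  1.000e+00]
 [ 1.062e+02 -5.200e+00 -4.000e-01]
 [ 1.361e+02 -3.500e+00 -2.000e-01]
 [ 1.667e+02 -2.300e+00  3.000e-01]
 [-1.623e+02 -8.000e-01 -2.000e-01]
 [-1.308e+02 -7.000e-01 -3.000e-01]
 [-9.890e+01 -2.400e+00  4.000e-01]
 [-6.740e+01 -3.700e+00 -1.000e-01]
 [-3.720e+01 -5.700e+00  0.000e+00]
 [-1.180e+01 -7.000e+00 -1.000e-01]
 [ 9.200e+00 -7.800e+00  0.000e+00]
 [-1.640e+01  2.400e+00 -3.000e-01]
 [-4.260e+01  4.000e+00 -4.000e-01]
 [-6.940e+01  4.200e+00  1.000e+00]
 [-1.009e+02  7.200e+00 -3.000e-01]]
```

Both directions agree: -56° from forward winding alone, -56.5° with both. I'll go back up to that angle.

```bash
python3 -m handwheel '[{"offset":[0,-0.006,-0.038],"twist":[0,0,0],"jaw":0},{"offset":[0,-0.003,-0.039],"twist":[0,0,0],"jaw":0},{"offset":[0,0,-0.039],"twist":[0,0,0],"jaw":0},{"offset":[0,0.002,-0.039],"twist":[0,0,0],"jaw":0},{"offset":[0,0.005,-0.039],"twist":[0,0,0],"jaw":0},{"offset":[0,0.008,-0.038],"twist":[0,0,0],"jaw":0},{"offset":[0,0.01,-0.038],"twist":[0,0,0],"jaw":0},{"offset":[0,0.013,-0.037],"twist":[0,0,0],"jaw":0}]'; python3 st.py 20
```

```text
time: 17.1
position: [0.5518, -0.0636, 0.1178]
eef_rot: [0.997, 0.081, 0.002, -0.006]
wrist_force: [1.7, -3.0, -4.7]
finger_gap: 0.0127
t=17.10 th=-71.6 r=30.2mm along=2.3 Ft=-3.48 Fr=-4.57 gap=12.7 yaw=9.3 tilt=[0.2 0.7]
rows y,z: [[0.012, -0.024], [0.01, -0.024], [0.011, -0.024], [0.012, -0.023], [0.013, -0.023], [0.014, -0.022], [0.015, -0.022], [0.016, -0.021]]
```

```bash
python3 -m handwheel '[{"offset":[0,0.016,-0.036],"twist":[0,0,0],"jaw":0},{"offset":[0,0.017,-0.036],"twist":[0,0,0],"jaw":0},{"offset":[0,0.018,-0.034],"twist":[0,0,0],"jaw":0},{"offset":[0,0.019,-0.03],"twist":[0,0,0],"jaw":0},{"offset":[0,0,0],"twist":[0,0,0],"jaw":0},{"offset":[0,0,0],"twist":[0,0,0],"jaw":0},{"offset":[0,0,0],"twist":[0,0,0],"jaw":0},{"offset":[0,0,0],"twist":[0,0,0],"jaw":0}]'; python3 st.py 20; sed -i '$d' log.jsonl
```

```text
time: 17.9
position: [0.5525, -0.0671, 0.1251]
eef_rot: [0.997, 0.081, 0.002, -0.006]
wrist_force: [0.5, -3.0, -4.0]
finger_gap: 0.0124
t=17.90 th=-56.0 r=30.2mm along=2.4 Ft=-1.59 Fr=-4.73 gap=12.4 yaw=9.3 tilt=[0.2 0.7]
rows y,z: [[0.018, -0.019], [0.016, -0.021], [0.017, -0.02], [0.018, -0.019], [0.019, -0.018], [0.019, -0.018], [0.02, -0.017], [0.021, -0.016]]
```

It is at -56.0°. I'll hold one more call and check the stillness, the grip and the bystanders.

```bash
python3 -m handwheel '[{"offset":[0,0,0],"twist":[0,0,0],"jaw":0},{"offset":[0,0,0],"twist":[0,0,0],"jaw":0},{"offset":[0,0,0],"twist":[0,0,0],"jaw":0},{"offset":[0,0,0],"twist":[0,0,0],"jaw":0},{"offset":[0,0,0],"twist":[0,0,0],"jaw":0},{"offset":[0,0,0],"twist":[0,0,0],"jaw":0},{"offset":[0,0,0],"twist":[0,0,0],"jaw":0},{"offset":[0,0,0],"twist":[0,0,0],"jaw":0}]'; python3 st.py 20; python3 - <<'E'
from h import *
import cv2
a=get_image("wrist");b=get_image("side")
cv2.imwrite("pics/end.png",np.hstack([cv2.resize(a,(400,300)),cv2.resize(b,(400,300))])[:,:,::-1])
print(np.abs(observe()["qvel"]).max())
E
python3 st.py
```

```text
time: 18.7
position: [0.5525, -0.0671, 0.1251]
eef_rot: [0.997, 0.081, 0.002, -0.006]
wrist_force: [1.1, -2.7, -4.0]
finger_gap: 0.0124
t=18.70 th=-56.0 r=30.2mm along=2.3 Ft=-1.71 Fr=-4.55 gap=12.4 yaw=9.3 tilt=[0.2 0.7]
rows y,z: [[0.018, -0.019], [0.016, -0.021], [0.017, -0.02], [0.018, -0.019], [0.019, -0.018], [0.019, -0.018], [0.02, -0.017], [0.021, -0.016]]
0.0018718110336114692
t=18.80 th=-56.1 r=30.2mm along=2.4 Ft=-1.71 Fr=-4.63 gap=12.2 yaw=9.3 tilt=[0.2 0.7]
rows y,z: [[0.02, -0.022], [0.018, -0.023], [0.019, -0.022], [0.02, -0.021], [0.021, -0.02], [0.022, -0.019], [0.023, -0.018], [0.024, -0.017]]
```

View pics/end.png

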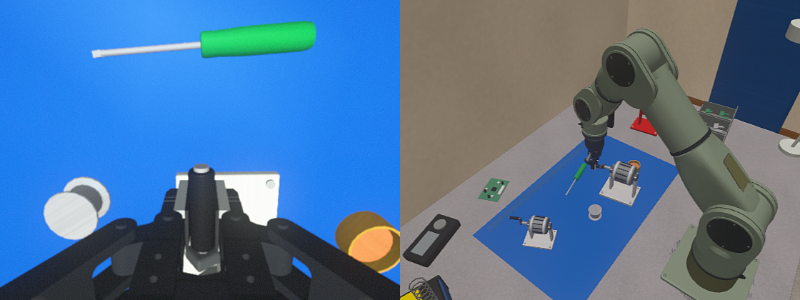

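The wrist view shows the sleeve between the pads at (202,210). The spool, tin and screwdriver are where they were, and the arm is still, so I'm handing in.

```bash
python3 -c "
from workcell import *
print(finish_job())"
```

```text
the job is handed in; nothing more can be done
None
```

I handed the job in at about 18.8 s, with the gripper holding the handle still at a crank angle of -56°, where the effort shows the heavy side pointing straight down. No verdict was reported.

- **Winding:** I gripped the handle of the larger grey holder at about +35°. I wound it forward to about +9° (nearly a full turn, passing the far side of the circle), then back to -101°, and returned to -56°.
- **Finding the heavy side:** A sine-plus-friction fit gave 3.6 N for the heavy side and 4.5 N for friction, against the stated 3.5 and 4.3 N. It put the heavy side down at -56.5°, with a fit spread of about 3°. Forward winding alone gave -56.1°. A wrist-force zero error of about 0.5 N could add some 8° more, still inside the 25° allowed.
- **Last checks:** The crank held at -56.0 to -56.1° for the last second, with joint speeds below 0.002 rad/s. The gripper stayed shut on the sleeve with a 12 mm gap at 40 N, and the grasp point was about 2 mm from the estimated handle middle.
- **Bystanders:** By eye, the spool, tin and screwdriver had not moved in the pictures; I did not re-measure them.
- **Disagreements:** Two readings were about 1 N off the fit, at +77° forward and -69° backward. The axle height from the arm's circle came out 2 mm above the stated 125 mm, which I put down to where the pads took the sleeve.

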